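# Scrub the flask while rolling it across the tray

### The job

Take the palm brush from its caddy and scrub the steel flask that lies loose along one side of the tray: one unbroken stroke of the bristles from its base end along the top, down onto the rounded shoulder, and back to the base end, pressing lightly and evenly (about 4 N). Keep the flask rolling steadily under the brush as you scrub, so that it is near the middle of the tray when the brush is on the shoulder and near the other side, short of the rim, when the brush is back; do not lift off, and do not let it run away or bump the rims. Then leave the flask lying still there and set the brush back upright in its caddy.

Things in the scene. Friction and masses are not known exactly. Their poses are not given: they have to be found in the camera images.
- flask: Steel vacuum flask lying loose on its side on the tray floor, rolls freely without slipping. Origin on its long axis, 45 mm above the floor; own x runs along the axis from base to neck; y and z turn as it rolls. Round body, radius 45 mm, from x = -130 mm (flat base) to +50 mm, then rounded shoulder, neck, black cap to +160 mm. Nominal 1.0 kg (0.7 to 1.5), inertia about as a solid cylinder.
- flask_start (a point): Point on the flask's axis at its x = -105 mm, near the base: the stroke starts and ends with the bristle dome above here (within 15 mm along the flask).
- flask_shoulder (a point): Point on the flask's axis at its x = +50 mm, centre of the sphere of radius 45 mm whose surface is the rounded shoulder, down to the neck (radius 27 mm, from x = +86 mm). The stroke turns round on the shoulder with the dome's centre 24 to 44 mm past this point along the axis, where the slope is some 20 to 37 degrees.
- tray: Shallow steel tray, fixed, 370 mm along its x (the flask lies along it, neck to +x) by 300 mm along y; origin at the centre of its underside; level floor 6 mm above it; rim 22 mm high, 6 mm thick: the flask meets a long rim with its axis 99 mm from the centre line. The flask starts some 60 mm on the -y side of the centre line and shall end some 60 mm (30 to 90) on the +y side.
- brush: Round wooden palm brush, upright in its caddy at the start, 94 mm high, 0.15 kg. Origin at the lowest point of the bristles, z up through the handle. Bristle dome below, wooden flange of radius 37 mm from z = 22 to 32 mm, round handle of diameter 34 mm from z = 54 to 94 mm: grasp it there from above (z about 78 mm, any yaw) and keep it upright. Work it with 2 to 8 N; over 12 N spoils it.
- brush_ball (a point): Centre of the bristle dome, 28 mm above the brush's lowest point: a stiff sphere of radius 28 mm, wet and slippery (friction nominally 0.15). In contact it is 73 mm from the flask's axis, or from flask_shoulder when beyond it. Off the top line it pushes the flask away sideways, the more the further off; while it slides along, friction holds the flask sideways only weakly.
- caddy: Round grey plastic brush caddy, fixed: a cup of outer radius 44 mm, bore radius 32 mm, 30 mm high; origin at the centre of its underside. The brush's flange sits on its top edge, dome in the bore; seated, the brush's origin is 8 mm above the caddy's origin.
Mind the look-alikes: they are no part of the job. What is meant by the brush is not green, and is the smaller of those in its own colour.

How it is judged:
On the way, in this order (a step that is already met when the one before it is completed fails the run):
1. the bristles are set on the base end of the flask, which still lies on its first side, with the bristles pressing 1.5 to 8.5 N (x of brush_ball in the frame of flask between -0.12 and -0.085 m and contact force between brush and flask between 1.5 and 8.5 N and y of flask in the frame of tray between -0.085 and -0.03 m), for 0.3 s.
2. on the way out, the brush rubs the rear half of the body, with the bristles pressing 1.5 to 8.5 N (x of brush_ball in the frame of flask between -0.055 and -0.02 m and contact force between brush and flask between 1.5 and 8.5 N and y of flask in the frame of tray between -0.09 and 0.02 m), for 0.2 s.
3. on the way out, the brush rubs the front half of the body, with the bristles pressing 1.5 to 8.5 N (x of brush_ball in the frame of flask between 0.005 and 0.04 m and contact force between brush and flask between 1.5 and 8.5 N and y of flask in the frame of tray between -0.07 and 0.035 m), for 0.2 s.
4. the brush rubs the rounded shoulder with the flask within 35 mm of the tray's middle, with the bristles pressing 1.5 to 8.5 N (x of brush_ball in the frame of flask between 0.072 and 0.098 m and contact force between brush and flask between 1.5 and 8.5 N and y of flask in the frame of tray between -0.035 and 0.035 m), for 0.2 s.
5. on the way back, the brush rubs the front half of the body, with the bristles pressing 1.5 to 8.5 N (x of brush_ball in the frame of flask between 0.005 and 0.04 m and contact force between brush and flask between 1.5 and 8.5 N and y of flask in the frame of tray between -0.035 and 0.08 m), for 0.2 s.
6. on the way back, the brush rubs the rear half of the body, the flask past the tray's middle, with the bristles pressing 1.5 to 8.5 N (x of brush_ball in the frame of flask between -0.055 and -0.02 m and contact force between brush and flask between 1.5 and 8.5 N and y of flask in the frame of tray between 0 and 0.09 m), for 0.2 s.
7. the brush is back at the base end, the flask near the other side, with the bristles pressing 1.5 to 8.5 N (x of brush_ball in the frame of flask between -0.12 and -0.085 m and contact force between brush and flask between 1.5 and 8.5 N and y of flask in the frame of tray between 0.03 and 0.09 m), for 0.3 s.
At the end, for the whole second after the job is handed in: The brush stands released and upright in its caddy (within 10 mm of its axis, flange on the rim within 5 mm, tilt under 0.12 rad); the flask lies still on the tray floor (under 12 mm/s) with its axis 30 to 90 mm beyond the tray's centre line, on the side away from its start (horizontal distance between brush and caddy below 0.01 m and z of brush in the frame of caddy between 0.003 and 0.013 m and angle between brush's own z axis and vertical below 0.12 rad and linear speed of brush below 0.02 m/s and y of flask in the frame of tray between 0.03 and 0.09 m and linear speed of flask below 0.012 m/s and contact force between flask and tray above 3 N and z of flask in the frame of tray below 0.06 m); the robot touches nothing.
It fails at once if the flask runs against a long rim of the tray (its axis more than 96 mm from the centre line) (y of flask in the frame of tray above 0.096 m or y of flask in the frame of tray below -0.096 m).
It fails at once if the flask runs away at over 0.15 m/s (linear speed of flask above 0.15 m/s).
It fails at once if the brush is pressed on the flask with more than 12 N (contact force between brush and flask above 12 N).
It fails at once if the brush skips: it is lifted 7 to 25 mm off the middle of the flask's body (x of brush_ball in the frame of flask between -0.07 and 0.03 m and z of brush_ball in the frame of tray between 0.131 and 0.149 m).
It fails at once if the robot touches the flask other than with the brush (contact force between any of the arm, the fingers and flask above 0.5 N).
It also fails if it takes over 70 s, if anything falls off the work surface, if the arm or the gripper's body presses on something with over 40 N, if the wrist force passes 120 N, or if a joint passes its speed limit or range.

### The arm

A 7-joint arm with a two-finger parallel gripper is mounted at the origin on the work surface. World frame = base frame: x ahead of the robot, y to its left, z up, the work surface at z = 0. Lengths are in m, angles in rad, forces in N, time in s.
With the tool pointing down it reaches from about 0.425 to 0.925 m from the base axis. Payload 6.8 kg.
Tool frame: the origin (TCP) lies at the very end of the fingers, on their centre line; the grasp point (between the pads) lies 19 mm behind it; z points along the fingers, y is the line along which they close (so a half turn about z gives the same grasp; the last joint's range is limited). The gripper opens to 88 mm and grips with 3 to 60 N. Pads are 20 mm wide; open, the fingers measure 115 mm over their backs; the gripper's body (75 mm by 178 mm) begins 61 mm behind the grasp point.
Start: joints at [-1.273, 0.477, 0.022, 1.555, -0.011, 1.109, -0.083], TCP at [0.266, 0.62, 0.223] pointing down, gripper open.
Joint ranges: [-2.96, 2.96], [-0.34, 2.1], [-1.41, 1.46], [0.24, 2.44], [-1.37, 4.51], [0.17, 1.92], [-2.96, 2.96]. Speed limits (rad/s): [2.39, 2.39, 3.14, 3.14, 3.14, 3.14, 3.14].

### API

Orientations are given as a 3x3 rotation matrix whose columns are the frame's x, y, z axes.
In Python, from cell import r gives the robot as it stands. Calls block until the motion is done:
- r.move_ptp(position, orientation): joint-space move of the TCP to a pose.
- r.move_straight(position, max_speed=0.15, attitude=None): straight line of the TCP; attitude=None keeps the orientation; max_speed is the mean speed in m/s.
- r.goto_joints(angles): joint-space move.
- r.gripper_to(opening, grip_force=None): finger opening in m; grip_force is the grip in N (None keeps the last); returns when the fingers have stopped.
- r.sleep(seconds).
- r.ik(position, orientation): joint angles nearest the present ones, or None.
- r.read_camera(name): name is "side" or "top" or "wrist"; returns a dict with "pixels" (420x560x3 uint8, red, green, blue), "intrinsics" (3x3 intrinsics, pixels), "xyz" and "rotation" of the camera in the world; the wrist camera has in their place "hand_eye" (4x4, takes a point from camera to tool coordinates, whose origin is the TCP and whose axes are the flange's). Camera axes: x right, y up, looking along -z (the intrinsics and any distortion apply to the point x, -y, -z); pixel columns grow to the right and rows downward; lengths in m; the calibration is good to about 2 mm. A picture is of the moment at which its call begins: read the wrist's pose just before it. There is no depth.
A pose or a line that the arm cannot do raises r.IKError and nothing moves.
- r.sign_off(): hands the job in; it is judged then, once.
Readings, each from a call of its own:
- r.get_clock(): time.
- r.get_joint_positions(): joint angles.
- r.get_joint_vel(): joint speeds.
- r.get_joint_efforts(): joint torques, N m.
- r.get_tcp_pos(): TCP position.
- r.get_tcp_rot(): TCP orientation.
- r.get_force(): force on the tool from outside, world axes, zero at the start.
- r.get_torque(): the same for the moment, N m.
- r.get_opening(): finger opening in m.
- r.get_gripper_force(): force on a finger pad.
Only numpy, scipy, OpenCV 4.12 (cv2) and the standard library are available. Lean on these libraries where they do the work, as an engineer would, in place of code of your own. Each camera call takes 0.05 s, during which the arm holds its last target. There are 200 camera calls.

## Working session

There is one attempt and no reset: what is moved stays moved. The work goes in short steps, each a Python script; the robot and the scene stay as the last script left them, time stands still between calls to the robot, and variables do not carry over. Pictures are saved under pics/ and viewed, at most 10 in all, crops included, and the job is handed in when it is done.

```bash
ls; mkdir -p pics; python3 - <<'E'
from cell import r
import cv2,numpy as np
for n in ["side","top"]:
    c=r.read_camera(n); cv2.imwrite(f"pics/{n}0.png",c["pixels"][:,:,::-1]); print(n,{k:v for k,v in c.items() if k!="pixels"})
c=r.read_camera("wrist");print({k:v for k,v in c.items() if k!="pixels"}); print(r.get_clock(),r.get_tcp_rot(),r.get_force())
E
```

```text
pics
side {'intrinsics': array([[431.25483678,   0.        , 276.97513881],
       [  0.        , 431.25483678, 206.2180764 ],
       [  0.        ,   0.        ,   1.        ]]), 'xyz': array([ 0.24751182, -0.67930903,  0.86968894]), 'rotation': array([[ 0.93421666,  0.25118891, -0.25326539],
       [-0.35665636,  0.6696288 , -0.65145492],
       [ 0.00595555,  0.69892876,  0.7151665 ]])}
top {'intrinsics': array([[399.02955531,   0.        , 275.52404276],
       [  0.        , 399.02955531, 204.91060684],
       [  0.        ,   0.        ,   1.        ]]), 'xyz': array([0.48416751, 0.06574877, 0.9737532 ]), 'rotation': array([[-0.019033  ,  0.9967617 , -0.07812715],
       [-0.99963304, -0.01746484,  0.02070646],
       [ 0.01927493,  0.07849259,  0.99672834]])}
{'intrinsics': array([[311.57087035,   0.        , 273.48766424],
       [  0.        , 311.57087035, 209.75358298],
       [  0.        ,   0.        ,   1.        ]]), 'hand_eye': array([[ 8.55325257e-04,  9.54025172e-01,  2.99725274e-01,
         8.24205011e-02],
       [ 9.99999334e-01, -1.04806840e-03,  4.82304828e-04,
        -1.67231898e-04],
       [ 7.74263534e-04,  2.99724662e-01, -9.54025433e-01,
        -1.61461353e-01],
       [ 0.00000000e+00,  0.00000000e+00,  0.00000000e+00,
         1.00000000e+00]])}
0.15 [[-9.18788625e-01  3.94749649e-01 -4.20005333e-04]
 [ 3.94749856e-01  9.18787759e-01 -1.26655166e-03]
 [-1.14075067e-04 -1.32949031e-03 -9.99999110e-01]] [ 1.06879554 -0.38385906 -0.77396731]
```

View pics/top0.png

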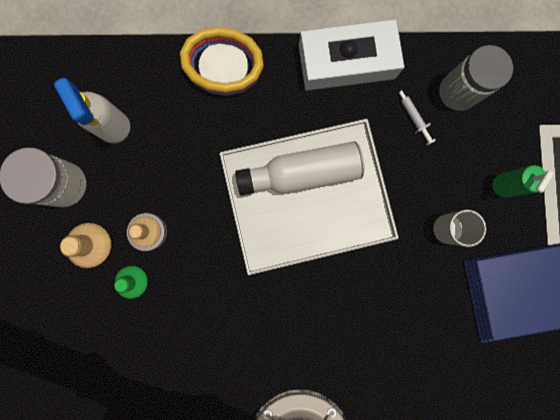

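View pics/side0.png

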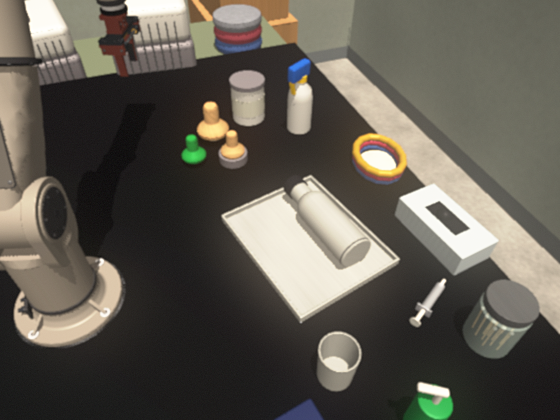

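Top view: wooden brushes at (85,245), the larger one, and (145,231), the smaller one in a grey cup. There is a green brush at (130,282). Cups are the one holding the small wooden brush and an empty one at (460,228). The flask is at (305,170) with its cap at left and the tray is at (308,197). The side view agrees: large wood (212,122), small wood in cup (232,148), green (193,150). I choose the small wooden brush at (145,231), and its own cup is the caddy.

```bash
cat > h.py <<'E'
import cv2,numpy as np
from cell import r
def ray(c,uv):
    K=c["intrinsics"]; d=np.array([(uv[0]-K[0,2])/K[0,0],-(uv[1]-K[1,2])/K[1,1],-1.])
    d=c["rotation"]@d; return c["xyz"],d/np.linalg.norm(d)
def plane(c,uv,z):
    o,d=ray(c,uv); return o+d*(z-o[2])/d[2]
def tri(c1,p1,c2,p2):
    o1,d1=ray(c1,p1);o2,d2=ray(c2,p2)
    s=np.linalg.lstsq(np.c_[d1,-d2],o2-o1,rcond=None)[0]
    a,b=o1+s[0]*d1,o2+s[1]*d2; return (a+b)/2,np.linalg.norm(a-b)
def wrist():
    p,R=np.array(r.get_tcp_pos()),np.array(r.get_tcp_rot()); c=r.read_camera("wrist"); H=c["hand_eye"]
    c["xyz"]=p+R@H[:3,3]; c["rotation"]=R@H[:3,:3]; return c
def save(c,n): cv2.imwrite(f"pics/{n}.png",c["pixels"][:,:,::-1])
def blobs(mask,amin):
    n,l,s,ce=cv2.connectedComponentsWithStats(mask.astype(np.uint8)); return [(i,s[i],ce[i].round(1),l==i) for i in range(1,n) if s[i][4]>=amin]
E
python3 - <<'E'
from h import *
t=r.read_camera("top");s=r.read_camera("side")
for n,c in(("top",t),("side",s)):
    h=cv2.cvtColor(c["pixels"],cv2.COLOR_RGB2HSV)
    m=cv2.inRange(h,(8,70,90),(22,255,255))
    for b in blobs(m,60):print(n,b[1],b[2], "topmost",np.argwhere(b[3])[0][::-1])
g=cv2.cvtColor(t["pixels"],cv2.COLOR_RGB2GRAY)
for b in blobs(g>90,8000):
    if 200<b[2][0]<400:
        cn=max(cv2.findContours(b[3].astype(np.uint8),0,1)[0],key=cv2.contourArea);hull=cv2.convexHull(cn)
        q=cv2.approxPolyDP(hull,8,True)[:,0];print(b[1],q)
        P=np.array([plane(t,p,.022) for p in q]);print(P.round(4));print(np.linalg.norm(P-np.roll(P,-1,0),axis=1))
b=[b for b in blobs(g<60,150) if 225<b[2][0]<265 and 160<b[2][1]<200]
print([(x[1],x[2]) for x in b])
a=cv2.resize(t["pixels"][195:310,45:185],None,fx=4,fy=4,interpolation=2)
d=cv2.resize(s["pixels"][90:175,170:260],(490,460),interpolation=2)
cv2.imwrite("pics/b1.png",cv2.resize(np.hstack([a,d]),(790,346))[:,:,::-1])
cv2.imwrite("pics/f1.png",cv2.resize(t["pixels"][110:280,210:405],None,fx=4,fy=3.5,interpolation=2)[:,:,::-1])
print([np.round(r.get_force(),2) for _ in range(4)])
E
```

```text
top [ 180   27   84   66 1942] [221.1  58.7] topmost [213  27]
top [128 216  33  32 805] [143.9 231.5] topmost [142 216]
top [  60  223   51   45 1705] [ 86.5 245.1] topmost [ 85 223]
side [ 188    0  110   45 1928] [251.7  14.1] topmost [188   0]
side [289  82   7  13  73] [292.2  88.2] topmost [289  82]
side [ 196  101   49   59 1160] [219.6 132.1] topmost [207 101]
side [352 132  56  46 808] [379.3 154.4] topmost [369 132]
[    0     0   560    92 25173] [[559   0]
 [559  30]
 [398  69]
 [227  91]
 [  0  35]
 [  0   0]]
[[ 1.0662 -0.6812  0.022 ]
 [ 0.9873 -0.6752  0.022 ]
 [ 0.8907 -0.2635  0.022 ]
 [ 0.8398  0.1592  0.022 ]
 [ 0.9867  0.711   0.022 ]
 [ 1.0761  0.7141  0.022 ]]
[0.07903153 0.42292648 0.42568443 0.57102871 0.08942912 1.39525824]
[  220   119   179   156 18711] [[367 119]
 [398 237]
 [248 274]
 [220 152]]
[[ 0.7655 -0.1817  0.022 ]
 [ 0.4767 -0.2455  0.022 ]
 [ 0.3965  0.114   0.022 ]
 [ 0.6891  0.1775  0.022 ]]
[0.29584914 0.36833667 0.29935794 0.36722522]
[(array([235, 169,  19,  27, 327], dtype=int32), array([244.1, 181.9]))]
[array([ 0.26, -0.45,  0.25]), array([ 0.26, -0.45,  0.25]), array([ 0.26, -0.45,  0.25]), array([ 0.26, -0.45,  0.25])]
```

View pics/b1.png

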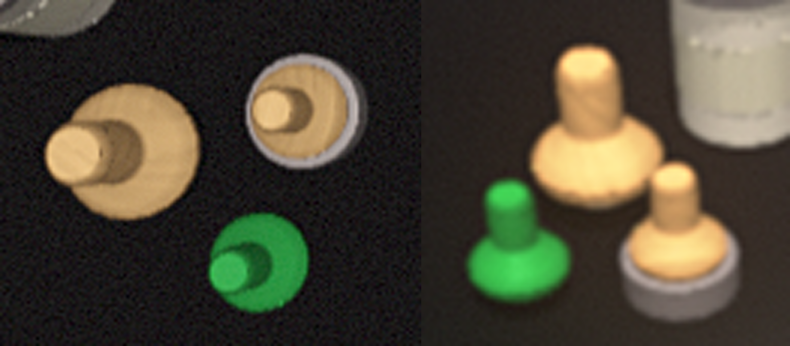

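View pics/f1.png

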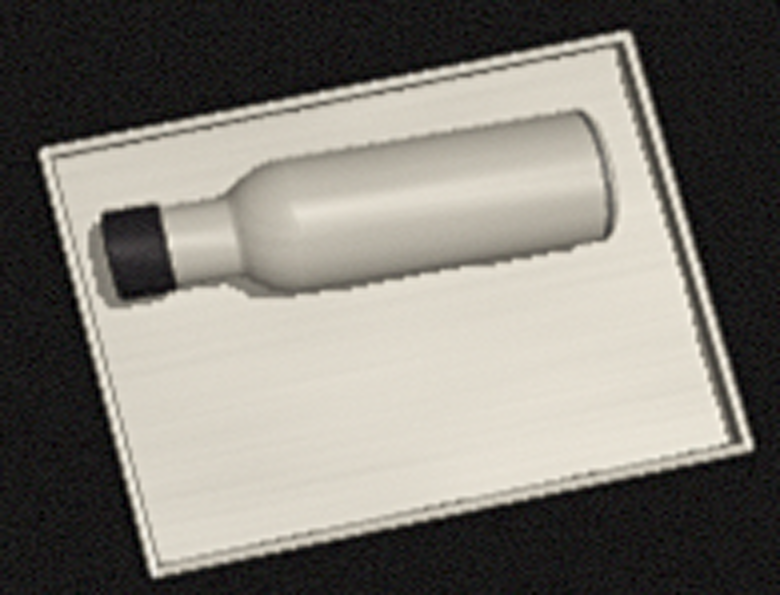

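The crops confirm the choice: the small wooden brush sits in a grey ringed cup, while the larger wooden one and the green one stand free. The flask has its cap at left and its base at right.

```bash
cat >> h.py <<'E'
def rot(yaw):
    c,s=np.cos(yaw),np.sin(yaw); return np.array([[c,s,0],[s,-c,0],[0,0,-1.]])
Y0=np.arctan2(.3947,-.9188)
E
python3 - <<'E'
from h import *
t=r.read_camera("top");s=r.read_camera("side")
T,gap=tri(t,(134.7,230.9),s,(232.4,132.2));print("handle top",T,gap, "flange/caddy",plane(t,(145.7,231.9),.04))
print("flask base",plane(t,(357.5,160),.051),"cap",plane(t,(244.1,181.9),.051))
r.move_ptp([T[0],T[1],.24],rot(Y0))
c1=wrist();save(c1,"w1")
p=np.array(r.get_tcp_pos());r.move_straight(list(p+[.0,-.06,0]))
c2=wrist();save(c2,"w2")
for c in(c1,c2):
    h=cv2.cvtColor(c["pixels"],cv2.COLOR_RGB2HSV)
    for b in blobs(cv2.inRange(h,(8,70,90),(22,255,255)),300):print(b[1],b[2])
cv2.imwrite("pics/w12.png",np.hstack([cv2.resize(c["pixels"],(400,300)) for c in(c1,c2)])[:,:,::-1])
print(r.get_clock())
E
```

```text
handle top [0.50268329 0.35233592 0.10487615] 0.002846455243172567 flange/caddy [0.49981882 0.34884954 0.04      ]
flask base [ 0.65897918 -0.14810706  0.051     ] cap [0.61148179 0.11868616 0.051     ]
[ 323   68   99   96 7105] [369.7 115.7]
[ 243  153   61   61 2914] [272.8 183.4]
[ 83 314  34  61 812] [ 96.3 343.9]
[431 314  33  62 824] [450.9 344.1]
[ 250  392  310   21 4992] [418.7 404. ]
[ 372   43  119  101 8346] [426.2  92.4]
[ 288  133   63   63 3128] [319.2 163.9]
[ 83 314  34  61 662] [ 95.6 343.9]
[433 314  31  61 662] [451.7 345. ]
[ 250  392  310   21 4871] [419.8 404.1]
2.325
```

View pics/w12.png

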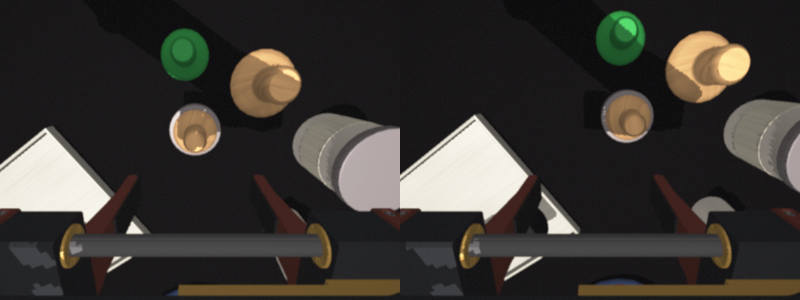

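Two wrist views: the small brush is at (273,183) in the first and (319,164) in the second, straight ahead between the fingers. Triangulating, then grasping.

```bash
python3 - <<'E'
from h import *
c2=wrist();p=np.array(r.get_tcp_pos())
R=np.array(r.get_tcp_rot());c1=dict(c2);c1["xyz"]=c2["xyz"]+[0,.06,0]
print("p",p,"flange",tri(c1,(272.8,183.4),c2,(319.2,163.9)),"top",tri(c1,(273,199),c2,(329,171)))
for c in (c1,c2):print(plane(c,[(272.8,183.4),(319.2,163.9)][c is c2],.042),plane(c,[(273,199),(329,171)][c is c2],.102))
E
```

```text
p [0.50114114 0.29591671 0.2399041 ] flange (array([0.50094928, 0.35469166, 0.03200952]), np.float64(9.129538401653199e-05)) top (array([0.49748174, 0.35550737, 0.10843024]), np.float64(0.004338633515088816))
[0.49895123 0.35558611 0.042     ] [0.50134488 0.35490125 0.102     ]
[0.49886057 0.35396376 0.042     ] [0.49679076 0.35590558 0.102     ]
```

```bash
python3 - <<'E'
from h import *
r.gripper_to(.07)
r.move_ptp([.4995,.3545,.16],rot(Y0)); print(r.get_tcp_pos())
r.move_straight([.4995,.3545,.067],.12); r.sleep(.3); print(r.get_tcp_pos(),np.round(r.get_force(),2))
r.gripper_to(0,25); r.sleep(.2)
print(r.get_opening(),r.get_gripper_force(),r.get_tcp_pos(),np.round(r.get_force(),2),np.round(r.get_torque(),3))
for _ in range(4): r.sleep(.05); print(np.round(r.get_force(),3))
print(r.get_clock())
E
```

```text
[0.49961111 0.35382486 0.16001894]
[0.49971447 0.35473937 0.06750101] [0.9  0.33 0.41]
0.03376872066928047 25.000011026859283 [0.49946691 0.35443041 0.06695278] [-0.85  0.44 -0.13] [-0.085  0.004  0.066]
[-0.214  0.074 -0.388]
[0.217 0.004 0.205]
[-0.129 -0.323 -0.183]
[-0.167 -0.651  0.067]
5.6333
```

```bash
cat >> h.py <<'E'
TX=np.array([-.2177,.976]);TY=np.array([-.976,-.2177]);TC=np.array([.58195,-.0339])
YS=np.arctan2(TX[1],TX[0])
def tw(x,y): return TC+x*TX+y*TY
def wt(p): d=np.asarray(p)[:2]-TC; return np.array([d@TX,d@TY])
E
python3 - <<'E'
from h import *
r.move_straight([.4995,.3545,.24],.15)
a=tw(-.105,-.054); r.move_ptp([a[0],a[1],.24],rot(YS)); r.sleep(.2)
F=[];
for _ in range(20): r.sleep(.03); F.append(r.get_force())
F=np.array(F);print("bias",F.mean(0),F.std(0),r.get_opening(),r.get_joint_positions())
r.move_straight([a[0],a[1],.2],.1)
cs=[wrist(),r.read_camera("top"),r.read_camera("side")]
for c,n in zip(cs,"wts"):save(c,"c_"+n)
cv2.imwrite("pics/c3.png",np.vstack([np.hstack([cv2.resize(c["pixels"],(400,300)) for c in cs[:2]]),np.hstack([cv2.resize(cs[2]["pixels"],(400,300)),np.zeros((300,400,3),np.uint8)])])[:,:,::-1]);print(r.get_clock())
E
```

```text
bias [ 0.29579222 -0.02440617 -1.57637466] [0.40634425 0.47634798 0.41684368] 0.03362989087123978 [-0.26097758  0.49043506  0.51309875  1.5773464  -0.25708143  1.14165588
  0.52861064]
10.3333
```

View pics/c3.png

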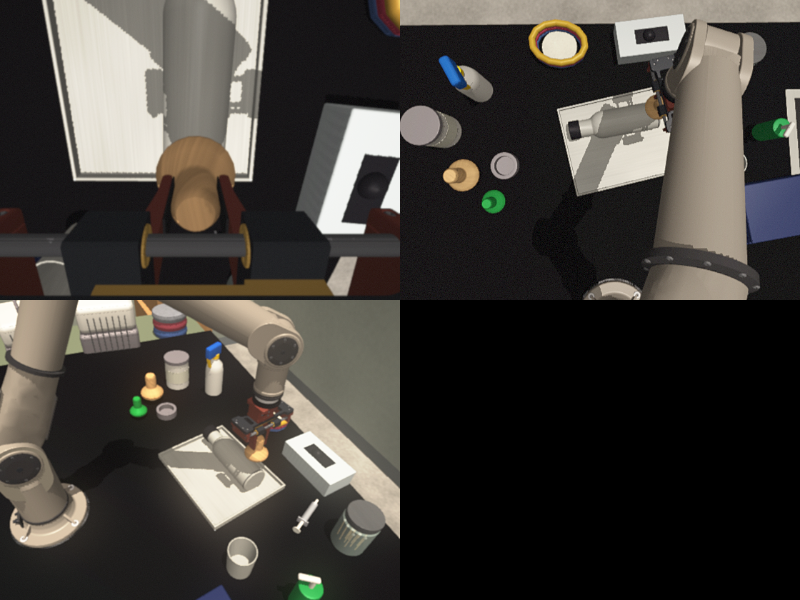

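The wrist view sees the flask body ahead of the brush, with edges at columns ~231 and 328 and shadow patches on the right. The top view still sees the cap at (575,130 in the mosaic). I'll write an edge-pair scanline tracker and test it on both cameras.

```bash
cat >> h.py <<'E'
def proj(c,P):
    q=(np.atleast_2d(P)-c["xyz"])@c["rotation"]; K=c["intrinsics"]
    return np.c_[K[0,0]*q[:,0]/-q[:,2]+K[0,2],K[1,1]*-q[:,1]/-q[:,2]+K[1,2]]
def radius(x): return .045 if x<.05 else (np.sqrt(.045**2-(x-.05)**2) if x<.086 else .027)
def scan(c,xs,yp,half=.012,slope=-.03):
    """flask axis y (tray frame) on scanlines at tray x in xs: pair of edges the flask's width apart"""
    g=cv2.GaussianBlur(cv2.cvtColor(c["pixels"],cv2.COLOR_RGB2GRAY).astype(np.float32),(0,0),1.0)
    out=[]
    for x in xs:
        R=radius(x); h=c["xyz"][2]-.051; w=R*h/np.sqrt(h*h-R*R)
        ys=np.arange(-.09,.0901,.0005)+yp+slope*x
        P=np.array([[*tw(x,y),.051] for y in ys]); u=proj(c,P).astype(np.float32)
        if (u<2).any(1).sum()+((u[:,0]>557)|(u[:,1]>417)).sum()>len(ys)*.3: continue
        v=cv2.remap(g,u[:,:1],u[:,1:],cv2.INTER_LINEAR,borderMode=cv2.BORDER_REPLICATE)[:,0]
        d=np.minimum(np.abs(np.gradient(np.convolve(np.pad(v,2,mode='edge'),np.ones(5)/5,'valid'))),6)
        k=int(round(w/.0005)); m=int(half/.0005); i0=len(ys)//2; idx=np.arange(i0-m,i0+m+1)
        s=np.sqrt(d[idx-k]*d[idx+k])+.3*(d[idx-k]+d[idx+k]); j=idx[s.argmax()]
        out.append((x,ys[j],s.max()))
    return np.array(out).reshape(-1,3)
def axis(o,slope=None):
    """robust line y=a+b x through scanline centres"""
    if slope is None:
        vx,vy,x0,y0=cv2.fitLine(o[:,:2].astype(np.float32),cv2.DIST_HUBER,0,.0005,.0005)[:,0]; b=vy/vx; return y0-b*x0,b
    return np.median(o[:,1]-slope*o[:,0]),slope
E
python3 - <<'E'
from h import *
w=wrist();t=r.read_camera("top");s=r.read_camera("side")
xb=wt(r.get_tcp_pos());print("brush tray xy",xb)
np.set_printoptions(precision=4,suppress=True)
for n,c,xs in(("w",w,np.arange(-.05,.08,.01)),("t",t,np.arange(-.02,.156,.012)),("s",s,np.arange(-.02,.156,.012))):
    o=scan(c,xs,-.056,.015);print(n,(o*[1e3,1e3,1]).round(1).tolist(),axis(o))
E
```

```text
brush tray xy [-0.10513985 -0.05428702]
w [[-50.0, -56.5, 7.8], [-40.0, -57.8, 5.4], [-30.0, -55.1, 7.8], [-20.0, -55.9, 6.8], [-10.0, -56.7, 8.5], [0.0, -57.0, 6.8], [10.0, -57.3, 7.1], [20.0, -57.6, 7.1], [30.0, -57.9, 7.1], [40.0, -58.2, 8.6], [50.0, -58.5, 8.8], [60.0, -58.8, 8.2]] (np.float32(-0.057021447), np.float32(-0.028212823))
t [[-20.0, -55.9, 9.6], [-8.0, -56.8, 9.6], [4.0, -64.6, 4.0], [16.0, -58.0, 3.1], [28.0, -58.3, 3.3], [40.0, -56.7, 3.7], [52.0, -59.6, 5.6], [64.0, -58.9, 5.8], [76.0, -58.8, 5.5], [88.0, -63.6, 6.0], [100.0, -59.5, 5.8], [112.0, -60.4, 5.9], [124.0, -61.7, 7.9], [136.0, -62.1, 7.9], [148.0, -62.4, 7.4]] (np.float32(-0.05676611), np.float32(-0.038211025))
s [[-20.0, -48.9, 1.8], [-8.0, -51.3, 1.3], [4.0, -50.1, 1.2], [16.0, -71.5, 2.3], [28.0, -71.8, 2.5], [40.0, -72.2, 2.2], [52.0, -72.6, 2.4], [64.0, -53.4, 2.9], [76.0, -46.8, 2.8], [88.0, -71.6, 1.7], [100.0, -61.5, 3.0], [112.0, -66.9, 3.3], [124.0, -67.7, 3.4], [136.0, -72.6, 7.6], [148.0, -56.4, 5.5]] (np.float32(-0.056841917), np.float32(-0.08250139))
```

```bash
cat >> h.py <<'E'
B=np.array([.296,-.024,-1.576])
def force(n=12,dt=.008):
    F=[]
    for _ in range(n): r.sleep(dt); F.append(r.get_force())
    return np.mean(F,0)-B
E
python3 - <<'E'
from h import *
a=tw(-.105,-.0570)
r.move_straight([*a,.165],.06)
print("f0",force(20).round(2))
r.move_straight([*a,.1585],.03)
z=.1585
while z>.150:
    t0=r.get_clock(); f=force(); print(round(z,4),np.round(r.get_tcp_pos()[2],4),f.round(2),round(t0,2))
    if f[2]>3: break
    z-=.0004 if f[2]<.8 else .0002
    r.move_straight([*a,z],.02)
w=wrist();xb=wt(r.get_tcp_pos());o=scan(w,np.arange(xb[0]+.05,xb[0]+.15,.01),-.057,.012);print(xb,axis(o),r.get_clock());save(w,"d")
E
```

```text
f0 [-0.26  0.01  0.02]
0.1585 0.1585 [-0.19  0.06  0.04] 11.75
0.1581 0.1581 [-0.32  0.14  0.14] 12.1
0.1577 0.1577 [-0.29  0.13  0.16] 12.45
0.1573 0.1573 [-0.19 -0.11 -0.21] 12.8
0.1569 0.1569 [-0.37 -0.19  0.33] 13.15
0.1565 0.1565 [-0.25 -0.01  0.25] 13.5
0.1561 0.1561 [-0.34  0.03  0.02] 13.85
0.1557 0.1557 [-0.14 -0.21  0.22] 14.2
0.1553 0.1553 [-0.43 -0.03  0.15] 14.55
0.1549 0.1549 [-0.22  0.07  0.4 ] 14.9
0.1545 0.1548 [-0.2   0.13  2.04] 15.25
0.1543 0.1547 [-0.02 -0.06  4.56] 15.6
[-0.10512729 -0.05727628] (np.float32(-0.056889955), np.float32(-0.033945117)) 15.75
```

The flask is in contact at about 4.5 N with e ≈ 4 mm. I'll run the stroke as small closed-loop steps, with vision for the lateral offset and force for height. The first batch is short.

```bash
cat > stroke.py <<'E'
import sys,json,os
from h import *
S=json.load(open("st.json")) if os.path.exists("st.json") else dict(s=0.,zoff=.1544,a0=-.0569,b=-.034)
N=int(sys.argv[1]);X0,X1=-.105,.087;L=X1-X0;DX=.006;A=1/(2*.15*.073);G=.117/(2*L);K1,K2,KZ,FT=100.,8.,11000.,4.2
for i in range(N):
    if S["s"]>=2*L-1e-6: print("END");break
    p=np.array(r.get_tcp_pos()); xb,yb=wt(p)
    c=wrist(); f=force(9,.008)
    xs=np.arange(xb+.045,min(xb+.15,.158),.006); xs=xs[(xs<.048)|(xs>.094)]
    o=scan(c,xs,S["a0"],.009,S["b"])
    if len(o)>=3:
        good=o[o[:,2]>2.5] if (o[:,2]>2.5).sum()>=3 else o
        a1,b1=axis(good)
        if np.ptp(good[:,0])>.05 and abs(b1-S["b"])<.04: S["b"]+=.4*(b1-S["b"])
        S["b"]=float(S["b"]); S["a0"]=float(axis(good,S["b"])[0]); res=np.abs(good[:,1]-S["a0"]-S["b"]*good[:,0])
        nz=(len(good),np.median(res)*1e3)
    else: nz=(0,0)
    y=S["a0"]; e=y+S["b"]*xb-yb
    sh=max(0,xb-.05); n=np.array([*(sh/.073*TX-e/.073*TY),0]); n[2]=np.sqrt(1-n@n); fn=f@n
    S["zoff"]-=float(np.clip(.6*(FT-fn)/KZ,-.0003,.0003))
    dx=min(DX,2*L-S["s"]) ; s1=S["s"]+dx
    if S["s"]<L<s1: s1=L; dx=L-S["s"]
    yr=-.057+G*S["s"]
    u=float(np.clip(G+K1*(e-G/A)+K2*(y-yr),-1,1.6))
    en=e+(A*e-u)/2*dx; yn=yb+u*dx
    S["a0"]+=(A*e+u)/2*dx
    xn=X0+(s1 if s1<=L else 2*L-s1)
    z=S["zoff"]+np.sqrt(.073**2-max(0,xn-.05)**2-en**2)-.073
    print(f"{r.get_clock():.2f} x{xb*1e3:.0f} yf{y*1e3:.1f} ref{yr*1e3:.1f} e{e*1e3:.1f} u{u:.2f} b{S['b']:.3f} F{fn:.1f} fx{f[:2]@TX:.1f} fy{f[:2]@TY:.1f} zo{S['zoff']*1e3:.2f} n{nz[0]} r{nz[1]:.1f}")
    S["s"]=s1; r.move_straight([*tw(xn,yn),z],.04)
    json.dump(S,open("st.json","w"))
    if fn>9.5 or abs(e)>.018: print("ALARM");break
E
python3 stroke.py 5
```

```text
15.88 x-105 yf-56.9 ref-57.0 e3.9 u0.03 b-0.034 F5.3 fx0.2 fy-0.2 zo154.46 n18 r0.0
16.30 x-99 yf-56.7 ref-55.2 e4.3 u0.06 b-0.037 F6.6 fx0.1 fy-0.0 zo154.59 n17 r0.2
16.73 x-92 yf-56.4 ref-53.3 e4.4 u0.06 b-0.038 F6.6 fx-0.6 fy0.1 zo154.72 n16 r0.1
17.15 x-86 yf-56.1 ref-51.5 e4.3 u0.03 b-0.037 F7.0 fx-1.0 fy0.2 zo154.88 n15 r0.4
17.57 x-80 yf-55.4 ref-49.7 e4.6 u0.05 b-0.035 F6.7 fx-0.4 fy-0.0 zo155.01 n14 r0.3
```

```bash
sed -i 's|A=1/(2\*.15\*.073)|A=30.|; s|np.clip(.6\*(FT-fn)/KZ|np.clip((FT-fn)/KZ|; s|KZ,FT=100.,8.,11000.|KZ,FT=100.,8.,9000.|; s|>.018|>.02|' stroke.py; python3 stroke.py 9
```

```text
18.00 x-73 yf-55.2 ref-47.9 e4.4 u-0.33 b-0.034 F5.7 fx1.5 fy0.1 zo155.18 n13 r0.0
18.43 x-68 yf-55.3 ref-46.0 e6.0 u-0.19 b-0.033 F3.1 fx0.9 fy-0.1 zo155.05 n12 r0.0
18.86 x-62 yf-55.3 ref-44.2 e6.9 u-0.11 b-0.033 F1.9 fx0.6 fy-0.2 zo154.80 n11 r0.0
19.28 x-57 yf-55.0 ref-42.4 e7.8 u-0.03 b-0.033 F2.9 fx1.0 fy-0.0 zo154.65 n10 r0.0
19.71 x-51 yf-55.2 ref-40.5 e7.4 u-0.09 b-0.023 F4.3 fx0.7 fy-0.2 zo154.65 n10 r0.1
20.13 x-44 yf-54.9 ref-38.7 e8.1 u-0.03 b-0.020 F4.4 fx0.9 fy-0.4 zo154.67 n10 r0.5
20.56 x-39 yf-54.8 ref-36.9 e8.3 u-0.02 b-0.019 F4.8 fx0.6 fy-0.3 zo154.74 n10 r0.5
20.98 x-32 yf-56.2 ref-35.1 e6.7 u-0.21 b-0.008 F4.0 fx0.7 fy0.2 zo154.72 n10 r1.6
21.41 x-26 yf-55.9 ref-33.2 e8.2 u-0.07 b-0.011 F1.8 fx0.3 fy0.0 zo154.45 n10 r1.1
```

The flask is rolling less than modelled, and the fit residual jumped once neck lines came in. I'll look at the wrist view with the detected points drawn.

```bash
python3 - <<'E'
from h import *
c=wrist();t=r.read_camera("top");xb,yb=wt(r.get_tcp_pos());f=force(20);print(xb,yb,f)
img=c["pixels"].copy()
for cc,im,xs in((c,img,np.arange(xb+.045,.158,.006)),(t,t["pixels"].copy(),np.arange(xb+.05,.158,.006))):
    o=scan(cc,xs,-.0555,.012,-.02);print((o*[1e3,1e3,1]).round(1).tolist())
    for x,y,_ in o:
        R=radius(x)
        for d,col in((0,(255,0,0)),(R,(0,255,0)),(-R,(0,255,0))): cv2.circle(im,tuple(int(v) for v in proj(cc,[*tw(x,y+d),.051])[0]),1,col,-1)
    last=im
cv2.imwrite("pics/e2.png",np.hstack([img[:300,80:480],last[60:360,130:530]])[:,:,::-1])
E
```

```text
-0.02054241032959723 -0.06431985084426055 [-0.08898716  0.75911731  2.39196681]
[[24.5, -55.0, 7.3], [30.5, -62.6, 9.6], [36.5, -53.7, 8.0], [42.5, -54.3, 7.9], [48.5, -54.5, 8.0], [54.5, -54.6, 7.6], [60.5, -54.2, 7.0], [66.5, -54.3, 8.4], [72.5, -54.4, 6.0], [78.5, -54.6, 5.8], [84.5, -54.7, 6.1], [90.5, -56.3, 8.9], [96.5, -56.4, 9.0], [102.5, -57.0, 9.1], [108.5, -57.2, 9.3], [114.5, -57.3, 9.5], [120.5, -57.9, 8.9], [126.5, -59.5, 9.6], [132.5, -56.1, 3.6], [138.5, -56.3, 3.7]]
[[29.5, -61.1, 7.9], [35.5, -62.2, 5.1], [41.5, -62.3, 4.6], [47.5, -62.4, 4.5], [53.5, -55.1, 3.7], [59.5, -55.2, 3.8], [65.5, -55.3, 3.9], [71.5, -54.4, 3.8], [77.5, -55.0, 3.4], [83.5, -55.2, 3.4], [89.5, -56.8, 3.5], [95.5, -56.9, 3.7], [101.5, -57.5, 3.7], [107.5, -57.1, 3.9], [113.5, -57.8, 3.8], [119.5, -57.9, 4.2], [125.5, -59.0, 6.6], [131.5, -58.6, 7.2], [137.5, -58.2, 8.9], [143.5, -58.4, 8.7], [149.5, -58.5, 9.5], [155.5, -58.1, 9.2]]
```

View pics/e2.png

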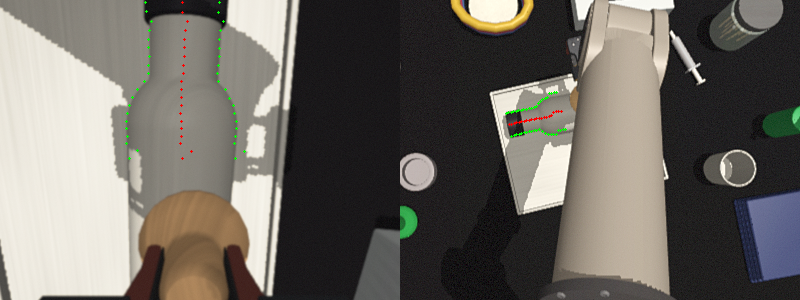

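The wrist tracking points lie on the body, neck and cap edges, so tracking is sound and only the slope update was disturbed. I'll fix the slope near -0.037 and regulate the offset e with an integral outer loop on roll rate.

```bash
python3 - <<'E'
import json
S=json.load(open("st.json"));S.update(b=-.037,a0=-.0527,I=.012,v=.08,yp=-.0527,sp=S["s"],zoff=.15445+.0002);print(S);json.dump(S,open("st.json","w"))
s=open("stroke.py").read()
a=s.index('    xs=np.arange');b=s.index('    y=S["a0"]')
s=s[:a]+'''    xs=np.arange(xb+.045,min(xb+.15,.158),.005)
    o=scan(c,xs,S["a0"],.010,S["b"]); nz=(len(o),0)
    if len(o)>=3:
        good=o[o[:,2]>2.5] if (o[:,2]>2.5).sum()>=3 else o
        a1,b1=axis(good)
        if np.ptp(good[:,0])>.06 and abs(b1-S["b"])<.02: S["b"]+=float(.1*(b1-S["b"]))
        S["a0"]=float(axis(good,S["b"])[0]); nz=(len(good),np.median(np.abs(good[:,1]-S["a0"]-S["b"]*good[:,0]))*1e3)
'''+s[b:]
a=s.index('    yr=');b=s.index('    xn=')
s=s[:a]+'''    yr=-.0527+.36*(S["s"]-.085)
    if S["s"]-S["sp"]>.001: S["v"]+=.4*((y-S["yp"])/(S["s"]-S["sp"])-S["v"]); S["yp"],S["sp"]=y,S["s"]
    v=S["v"]; vd=np.clip(.36+5*(yr-y),0,.7)
    S["I"]=float(np.clip(S["I"]+.0025*(vd-v),-.006,.016)); es=S["I"]+.004*(vd-v)
    u=float(np.clip(v+60*(e-es),-1,1.6))
    en=e+(v-u)*dx; yn=yb+u*dx; S["a0"]+=v*dx
'''+s[b:]
s=s.replace(" u{u:.2f}"," es{es*1e3:.1f} v{v:.2f} u{u:.2f}")
open("stroke.py","w").write(s)
E
python3 stroke.py 7
```

```text
{'s': 0.084, 'zoff': 0.15465, 'a0': -0.0527, 'b': -0.037, 'I': 0.012, 'v': 0.08, 'yp': -0.0527, 'sp': 0.084}
22.10 x-21 yf-52.7 ref-53.1 e12.3 es13.8 v0.08 u-0.01 b-0.037 F2.2 fx0.5 fy-0.0 zo154.43 n21 r0.5
22.52 x-15 yf-51.7 ref-50.9 e13.5 es14.3 v0.12 u0.07 b-0.037 F5.1 fx0.5 fy-0.4 zo154.53 n21 r0.5
22.95 x-9 yf-51.3 ref-48.7 e13.6 es15.1 v0.09 u-0.00 b-0.039 F6.3 fx0.1 fy-0.3 zo154.76 n21 r0.9
23.38 x-2 yf-50.2 ref-46.6 e14.6 es15.6 v0.13 u0.08 b-0.040 F5.8 fx0.4 fy-0.4 zo154.94 n21 r0.5
23.80 x4 yf-48.8 ref-44.4 e15.2 es16.0 v0.17 u0.13 b-0.040 F5.2 fx0.3 fy-0.2 zo155.05 n21 r0.5
24.23 x10 yf-47.7 ref-42.3 e15.2 es16.5 v0.17 u0.09 b-0.040 F4.5 fx0.6 fy-0.2 zo155.08 n21 r1.0
24.65 x16 yf-46.3 ref-40.1 e15.7 es16.8 v0.20 u0.14 b-0.042 F3.8 fx0.9 fy0.0 zo155.03 n20 r1.2
```

```bash
python3 - <<'E'
import json
S=json.load(open("st.json"));S["zoff"]-=.00063;S["I"]=.0165;json.dump(S,open("st.json","w"))
s=open("stroke.py").read()
s=s.replace("-en**2)","-(en-.0035)**2)").replace("-e/.073*TY","-(e-.0035)/.073*TY").replace("-.006,.016))","-.006,.0195))").replace(">.02:",">.024:")
open("stroke.py","w").write(s)
E
python3 stroke.py 7
```

```text
25.07 x22 yf-44.9 ref-37.9 e16.0 es17.7 v0.21 u0.11 b-0.044 F3.7 fx0.8 fy-0.1 zo154.35 n19 r0.9
25.50 x28 yf-44.1 ref-35.8 e15.8 es18.4 v0.18 u0.02 b-0.044 F3.5 fx0.6 fy-0.1 zo154.28 n18 r1.5
25.93 x34 yf-43.1 ref-33.6 e16.5 es19.0 v0.18 u0.03 b-0.044 F3.3 fx0.9 fy-0.1 zo154.18 n16 r1.2
26.35 x39 yf-42.0 ref-31.5 e17.3 es19.6 v0.18 u0.04 b-0.044 F3.7 fx0.9 fy-0.1 zo154.12 n15 r1.0
26.77 x45 yf-41.9 ref-29.3 e16.8 es20.7 v0.11 u-0.12 b-0.046 F4.7 fx0.2 fy-0.7 zo154.18 n14 r1.2
27.20 x52 yf-40.3 ref-27.1 e19.0 es20.5 v0.18 u0.09 b-0.046 F4.3 fx1.1 fy-0.4 zo154.19 n13 r1.5
27.62 x58 yf-36.2 ref-25.0 e22.4 es19.6 v0.38 u0.54 b-0.046 F4.9 fx1.1 fy-0.5 zo154.27 n12 r1.5
```

```bash
python3 - <<'E'
import json
S=json.load(open("st.json"));S["I"]=.017;json.dump(S,open("st.json","w"))
s=open("stroke.py").read()
s=s.replace("-.006,.0195))","-.006,.018))")
open("stroke.py","w").write(s)
E
python3 stroke.py 3
```

```text
28.07 x63 yf-36.4 ref-22.8 e19.1 es18.4 v0.21 u0.25 b-0.046 F7.1 fx0.7 fy-0.5 zo154.57 n10 r2.8
28.50 x70 yf-34.1 ref-20.7 e19.2 es18.5 v0.28 u0.32 b-0.046 F4.0 fx1.8 fy-0.5 zo154.55 n9 r1.5
28.94 x76 yf-32.5 ref-18.5 e18.5 es18.6 v0.28 u0.27 b-0.046 F5.0 fx2.6 fy-0.3 zo154.65 n8 r2.8
```

```bash
python3 - <<'E'
from h import *
c=wrist();t=r.read_camera("top");xb,yb=wt(r.get_tcp_pos());f=force(20);print(xb,yb,f,f[:2]@TX,f[:2]@TY)
img=c["pixels"].copy();T=t["pixels"].copy()
o=scan(c,np.arange(xb+.03,.158,.004),-.031,.012,-.04);print((o*[1e3,1e3,1]).round(1).tolist())
for x,y,_ in o:
    R=radius(x)
    for d,col in((0,(255,0,0)),(R,(0,255,0)),(-R,(0,255,0))): cv2.circle(img,tuple(int(v) for v in proj(c,[*tw(x,y+d),.051])[0]),1,col,-1)
cv2.imwrite("pics/e3.png",np.hstack([img[:300,80:480],T[80:380,130:530]])[:,:,::-1])
E
```

```text
0.08142826552622176 -0.05267535144196976 [-0.37068922  3.15809624  3.67934462] 3.163000975605816 -0.3257248717450376
[[111.4, -29.0, 5.2], [115.4, -35.1, 5.6], [119.4, -35.3, 6.7], [123.4, -38.9, 9.6], [127.4, -37.1, 5.4], [131.4, -37.3, 3.3], [135.4, -32.9, 3.4], [139.4, -33.1, 3.2], [143.4, -34.2, 2.9], [147.4, -39.4, 3.3], [151.4, -34.6, 3.3], [155.4, -32.2, 3.0]]
```

View pics/e3.png

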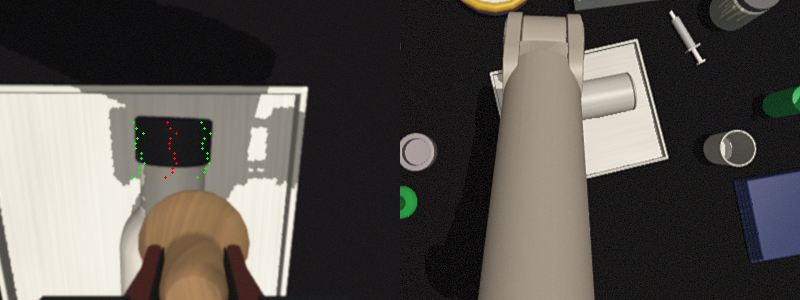

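The wrist view shows the cap (crop columns 134–212) is wider than my 27 mm radius, which made the fit scatter. The top view shows the base half at crop (610,95). I'll correct the cap radius and add top-camera base lines near the shoulder.

```bash
sed -i 's|else .027)$|else (.027 if x<.124 else .0295))|' h.py; python3 - <<'E'
from h import *
c=wrist();t=r.read_camera("top");xb,yb=wt(r.get_tcp_pos())
for R in(.027,.0285,.030,.0315):
    import h; h.radius=lambda x:R
    o=scan(c,np.arange(.13,.156,.004),-.035,.012,-.04);print(R,(o*[1e3,1e3,1]).round(1).tolist())
h.radius=lambda x:.045
o=scan(t,np.arange(-.125,-.02,.008),-.035,.012,-.04);print((o*[1e3,1e3,1]).round(1).tolist())
g=cv2.cvtColor(c["pixels"],cv2.COLOR_RGB2GRAY)
for b in blobs(g<45,800):
    print(b[1],b[2],plane(c,b[2],.051)[:2],wt(plane(c,b[2],.051)))
E
```

```text
0.027 [[130.0, -37.2, 4.1], [134.0, -33.9, 3.5], [138.0, -39.0, 3.5], [142.0, -30.7, 3.3], [146.0, -33.8, 3.4], [150.0, -32.5, 3.6], [154.0, -31.2, 3.2]]
0.0285 [[130.0, -35.7, 7.7], [134.0, -35.9, 8.6], [138.0, -36.0, 7.1], [142.0, -36.2, 6.8], [146.0, -36.3, 7.6], [150.0, -36.5, 7.5], [154.0, -36.2, 5.9]]
0.03 [[130.0, -36.7, 9.6], [134.0, -36.9, 9.6], [138.0, -37.0, 9.6], [142.0, -37.2, 9.6], [146.0, -37.3, 9.6], [150.0, -37.5, 9.6], [154.0, -37.7, 9.6]]
0.0315 [[130.0, -36.7, 9.6], [134.0, -36.9, 9.6], [138.0, -37.0, 9.6], [142.0, -37.2, 9.6], [146.0, -37.3, 9.6], [150.0, -37.5, 9.6], [154.0, -37.7, 9.6]]
[[-125.0, -25.0, 9.5], [-117.0, -26.3, 9.4], [-109.0, -26.1, 9.3], [-101.0, -26.0, 9.0], [-93.0, -26.8, 9.2], [-85.0, -26.6, 9.0], [-77.0, -26.9, 8.9], [-69.0, -27.2, 8.5], [-61.0, -27.6, 8.8], [-53.0, -27.4, 8.4], [-45.0, -27.7, 8.0], [-37.0, -28.0, 8.0], [-29.0, -28.8, 7.9], [-21.0, -29.2, 4.1]]
[     0      0    560    398 111126] [318.  151.6] [0.63991866 0.11505481] [ 0.13276011 -0.08900488]
[ 216  117   76   49 3478] [252.7 140.9] [0.58630814 0.11179959] [ 0.14125403 -0.03597235]
[    0   247   560   173 24987] [202.5 368.6] [ 0.58162349 -0.12414388] [-0.08800695  0.01996477]
```

```bash
sed -i 's|.0295))|.030))|' h.py; python3 - <<'E'
import json
S=json.load(open("st.json"));S.update(b=-.044,a0=-.0304,I=.019,v=.28,yp=-.0304,sp=S["s"]);print(S);json.dump(S,open("st.json","w"))
s=open("stroke.py").read()
s=s.replace('''S["b"]); nz=(len(o),0)
''','''S["b"]); o=o[(o[:,0]<.116)|(o[:,0]>.13)]; nz=(len(o),0)
    if xb>.015: o=np.vstack([o,scan(r.read_camera("top"),np.arange(-.122,min(xb-.11,-.05),.006),S["a0"],.010,S["b"])])
''').replace('S["b"]+=float(.1*','S["b"]+=float((.5 if xb>.03 else .1)*')
s=s.replace('-.006,.018))','-.006,.021))').replace('yr=-.0527+.36*(S["s"]-.085)','yr=-.0304+.42*(S["s"]-.186)').replace(".clip(.36+",".clip(.42+")
open("stroke.py","w").write(s)
E
python3 stroke.py 6
```

```text
{'s': 0.18600000000000008, 'zoff': 0.1546466146115063, 'a0': -0.0304, 'b': -0.044, 'I': 0.019, 'v': 0.28, 'yp': -0.0304, 'sp': 0.18600000000000008}
29.80 x81 yf-30.8 ref-30.4 e18.3 es19.9 v0.28 u0.18 b-0.045 F4.5 fx3.2 fy-0.5 zo154.68 n18 r0.2
30.30 x87 yf-28.6 ref-27.9 e19.1 es20.2 v0.29 u0.22 b-0.045 F4.8 fx2.8 fy-0.3 zo154.74 n18 r0.0
30.80 x80 yf-25.4 ref-25.4 e21.2 es19.9 v0.39 u0.47 b-0.045 F2.5 fx0.4 fy-0.3 zo154.55 n17 r0.0
31.30 x74 yf-22.1 ref-22.8 e21.8 es19.5 v0.45 u0.59 b-0.045 F1.8 fx0.1 fy-0.4 zo154.28 n17 r0.0
31.81 x68 yf-18.3 ref-20.3 e22.0 es19.0 v0.52 u0.70 b-0.044 F2.1 fx-0.0 fy-0.5 zo154.04 n18 r0.0
32.33 x62 yf-14.5 ref-17.8 e21.8 es18.3 v0.57 u0.78 b-0.044 F2.7 fx-0.4 fy-0.3 zo153.87 n20 r0.2
```

```bash
python3 stroke.py 8
```

```text
32.84 x56 yf-10.1 ref-15.3 e21.6 es17.4 v0.63 u0.88 b-0.044 F3.9 fx-0.8 fy-0.6 zo153.84 n21 r0.0
33.37 x50 yf-5.9 ref-12.8 e20.5 es16.6 v0.66 u0.90 b-0.043 F4.6 fx-1.1 fy-0.3 zo153.88 n21 r0.5
33.90 x45 yf-2.4 ref-10.2 e18.5 es16.1 v0.63 u0.77 b-0.043 F5.3 fx-0.5 fy-0.3 zo154.00 n19 r0.5
34.42 x38 yf1.2 ref-7.7 e17.3 es15.5 v0.62 u0.73 b-0.042 F4.1 fx-0.6 fy-0.2 zo153.99 n17 r0.3
34.93 x33 yf5.0 ref-5.2 e16.6 es14.8 v0.62 u0.73 b-0.045 F4.7 fx-0.8 fy-0.1 zo154.05 n18 r0.3
35.45 x27 yf8.0 ref-2.7 e15.3 es14.5 v0.57 u0.62 b-0.045 F6.0 fx-0.0 fy-0.3 zo154.24 n16 r0.3
35.96 x21 yf11.0 ref-0.2 e14.4 es14.2 v0.54 u0.56 b-0.045 F5.5 fx-0.2 fy-0.1 zo154.39 n17 r0.5
36.41 x15 yf13.8 ref2.4 e13.8 es13.9 v0.52 u0.51 b-0.047 F4.7 fx-0.2 fy-0.1 zo154.44 n17 r0.9
```

```bash
sed -i 's|yr=-.0304+.42\*(S\["s"\]-.186)|yr=.0138+.36*(S["s"]-.264)|; s|.clip(.42+|.clip(.36+|' stroke.py; python3 stroke.py 7
```

```text
36.86 x8 yf16.0 ref16.0 e13.0 es13.9 v0.46 u0.40 b-0.048 F5.4 fx-0.4 fy-0.3 zo154.58 n18 r0.5
37.30 x2 yf17.6 ref18.1 e12.1 es14.1 v0.38 u0.26 b-0.049 F4.4 fx-1.0 fy0.1 zo154.60 n18 r0.7
37.73 x-4 yf19.5 ref20.3 e12.4 es14.3 v0.35 u0.23 b-0.049 F3.6 fx-0.8 fy0.3 zo154.53 n18 r0.5
38.17 x-10 yf20.5 ref22.4 e12.1 es14.8 v0.28 u0.12 b-0.049 F3.8 fx-0.8 fy0.2 zo154.49 n19 r0.5
38.59 x-16 yf21.5 ref24.6 e12.6 es15.4 v0.23 u0.06 b-0.047 F4.4 fx-0.4 fy-0.3 zo154.51 n18 r0.2
39.02 x-21 yf21.8 ref26.8 e12.6 es16.3 v0.16 u-0.06 b-0.046 F4.8 fx-0.5 fy-0.1 zo154.58 n19 r0.4
39.44 x-28 yf21.7 ref28.9 e13.0 es17.4 v0.09 u-0.17 b-0.045 F3.4 fx-0.7 fy0.0 zo154.49 n20 r0.5
```

```bash
sed -i 's|S\["I"\]+.0025|S["I"]+.004|' stroke.py; python3 stroke.py 7
```

```text
39.87 x-33 yf21.7 ref31.1 e14.1 es18.9 v0.06 u-0.23 b-0.045 F2.5 fx-0.7 fy-0.4 zo154.30 n21 r0.5
40.29 x-39 yf22.1 ref33.2 e16.1 es20.4 v0.06 u-0.20 b-0.045 F2.0 fx-0.8 fy-0.1 zo154.06 n21 r0.0
40.72 x-46 yf22.4 ref35.4 e18.0 es21.9 v0.06 u-0.18 b-0.046 F3.2 fx-0.8 fy-0.2 zo153.95 n21 r0.1
41.14 x-51 yf22.8 ref37.6 e19.8 es22.5 v0.06 u-0.10 b-0.046 F3.6 fx-0.8 fy-0.2 zo153.89 n21 r0.0
41.57 x-57 yf23.6 ref39.7 e21.5 es22.4 v0.09 u0.04 b-0.047 F4.0 fx-1.0 fy-0.1 zo153.87 n21 r0.5
41.99 x-64 yf24.7 ref41.9 e22.5 es22.3 v0.12 u0.14 b-0.047 F3.7 fx-0.6 fy-0.3 zo153.81 n21 r0.0
42.42 x-70 yf26.4 ref44.0 e23.3 es22.0 v0.19 u0.26 b-0.046 F3.4 fx-1.0 fy-0.2 zo153.72 n21 r0.4
```

```bash
sed -i 's|>.024:|>.027:|' stroke.py; python3 stroke.py 5
```

```text
42.85 x-75 yf28.0 ref46.2 e23.4 es21.9 v0.22 u0.31 b-0.046 F4.0 fx-0.7 fy-0.3 zo153.70 n21 r0.0
43.28 x-82 yf30.3 ref48.4 e23.9 es21.6 v0.29 u0.42 b-0.045 F4.4 fx-0.8 fy-0.4 zo153.72 n21 r0.0
43.73 x-88 yf33.5 ref50.5 e24.2 es21.2 v0.39 u0.57 b-0.044 F3.6 fx-1.2 fy-0.4 zo153.66 n21 r0.4
44.17 x-94 yf36.9 ref52.7 e24.0 es20.9 v0.45 u0.64 b-0.044 F2.5 fx-0.6 fy-0.1 zo153.46 n21 r0.0
44.63 x-100 yf40.6 ref54.8 e23.7 es20.2 v0.52 u0.73 b-0.043 F3.2 fx-0.9 fy-0.2 zo153.36 n21 r0.0
```

```bash
python3 stroke.py 3; python3 - <<'E'
from h import *
p=np.array(r.get_tcp_pos());f=force(20,.02);print(wt(p),f)
c=wrist();o=scan(c,np.arange(wt(p)[0]+.05,.05,.01),.045,.012,-.043);print(axis(o),r.get_clock())
E
```

```text
END
[-0.10556742  0.02575603] [ 0.70010744 -0.99397679  4.7836496 ]
(np.float32(0.044695143), np.float32(-0.037034616)) 45.3583
```

```bash
python3 - <<'E'
from h import *
r.sleep(.15);p=np.array(r.get_tcp_pos())
r.move_straight([p[0],p[1],.18],.08);r.move_straight([p[0],p[1],.26],.2)
c=wrist();o=scan(c,np.arange(-.03,.05,.01),.045,.015,-.04);print("flask",axis(o))
r.move_ptp([.49947,.35443,.18],rot(Y0)); r.sleep(.2);print(r.get_tcp_pos(),r.get_clock());save(wrist(),"g0")
f=force(10,.02);print(f)
r.move_straight([.49947,.35443,.10],.12)
z=.10
for z in(.085,.075,.0715,.0695,.0685,.0678,.0672):
    r.move_straight([.49947,.35443,z],.05);f=force(8,.01);print(z,f.round(2))
    if abs(f[2])>4 or np.hypot(*f[:2])>5:break
print(r.get_tcp_pos(),r.get_clock());save(wrist(),"g1")
E
```

```text
flask (np.float32(0.0455), np.float32(-0.039999984))
[0.50014853 0.35353222 0.18023352] 48.675
[-0.17312904 -0.19889214  0.03946404]
0.085 [-0.16 -0.27  0.08]
0.075 [-0.06 -0.09 -0.01]
0.0715 [-0.37 -0.16 -0.22]
0.0695 [-0.11  0.02 -0.1 ]
0.0685 [ 0.11 -0.34 -0.14]
0.0678 [-0.14 -0.33 -0.24]
0.0672 [-0.37 -0.2  -0.22]
[0.49945632 0.35443471 0.06717957] 52.225
```

```bash
python3 - <<'E'
from h import *
for z in np.arange(.0668,.0640,-.0004):
    r.move_straight([.49947,.35443,z],.05);f=force(8,.01);print(round(z,4),f.round(2))
    if f[2]>1.2:break
r.gripper_to(.07);r.sleep(.2)
r.move_straight([.49947,.35443,.24],.15)
c=wrist();t=r.read_camera("top");save(c,"k")
o=scan(c,np.arange(-.1,.05,.01),.0455,.015,-.04);o2=scan(t,np.arange(-.12,.11,.01),.0455,.015,-.04)
print(axis(o) if len(o)>2 else 0,axis(o2),o2[:,2].round(1))
h=cv2.cvtColor(c["pixels"],cv2.COLOR_RGB2HSV)
for b in blobs(cv2.inRange(h,(8,70,90),(22,255,255)),300):print(b[1],b[2],plane(c,b[2],.04))
cv2.imwrite("pics/k2.png",np.hstack([cv2.resize(c["pixels"],(400,300)),cv2.resize(t["pixels"],(400,300))])[:,:,::-1])
print(r.get_clock())
E
```

```text
0.0668 [-0.71 -0.45  1.89]
(np.float32(0.06933726), np.float32(-0.7150982)) (np.float32(0.04505661), np.float32(-0.03926524)) [9.6 9.6 9.6 9.6 9.6 9.6 9.6 9.6 9.6 9.6 9.6 9.6 9.6 9.6 9.6 9.5 9.6 9.6
 9.6 9.2 5.7 6.1 7.5]
[ 323   70  101   97 6869] [370.1 120.2] [0.47318679 0.4811933  0.04      ]
[ 245  156   60   60 2585] [275.2 183.8] [0.49810756 0.35588623 0.04      ]
[120 313  29  63 909] [131.6 344.3] [0.63051411 0.08019906 0.04      ]
[398 313  29  63 909] [415.3 344.2] [0.78626056 0.44625581 0.04      ]
[ 209  391  340   23 6112] [390.4 404.1] [0.87784871 0.38244783 0.04      ]
54.9333
```

View pics/k2.png

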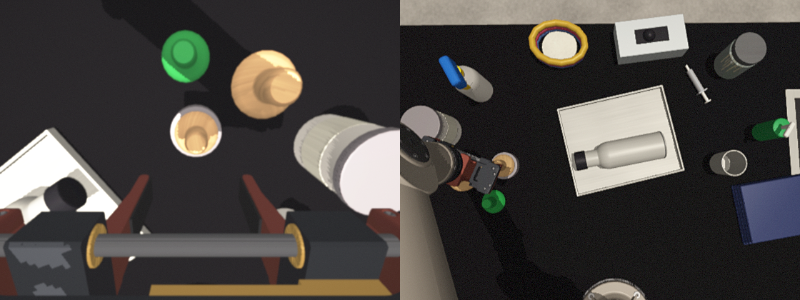

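The brush sits upright in its caddy at (195,130), as at the start. The flask lies at rest about 45 mm past the centre line, shown at (625,150) in the top view. Handing in.

```bash
python3 -c "
from h import *
print(r.sign_off())"
```

```text
the job is handed in; nothing more can be done
None
```

The job is handed in at about 55 s, with no verdict shown: I scrubbed the flask in one unbroken contact stroke at about 2–7 N, left it still about 45 mm past the tray's centre line, and set the brush back upright in its caddy.

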